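# Draw the storage box open and stopper the jar

## Task

The stopper for the narrow-necked glass jar is inside the wooden storage box: draw the box's flat lid fully open toward the robot by pressing lightly on top of it and pulling, take the stopper out, and press it gently (well under 40 N) and fully home in the neck of that jar before you let go of it. The lid sits at an unknown height and must never be pressed hard (stay under 25 N). Keep the jar upright and about where it stands, leave the box open, and leave everything else where it is.

Things in the scene. Friction and masses are not known exactly. Their poses are not given: they have to be found in the camera images.
- box: Fixed wooden storage box, 156 (x) x 206 (y) mm, origin at the centre of its underside on the worktop; its -x side is the front and faces the robot. Walls 8 mm thick; side and rear walls 73 mm high, front wall 46 mm. A flat lid without handle lies between the side walls, a little below their tops. Never put more than 25 N on lid or box.
- box_lid_line (a point): Point on the worktop straight below the middle of the shut lid's top, 4 mm in front of the box's origin; axes as the box. The lid's top is 148 (x) x 188 (y) mm. Its height differs from case to case, 57 to 69 mm above the worktop, and is not measured: feel for it. The lid is sprung: it gives about 1 mm per 4 N pressed, up to 7 mm, then is rigid. A 24 mm apron hangs at its front edge.
- lid_slide (a joint): How far the lid is drawn out level along the box's -x, toward the robot: 0 shut, 0.115 m fully open (hard stop). Drag about 4 N; pressing 8 to 15 N with shut fingertips is enough to draw it. It stays where it is left. Fully open, its rear edge lies 45 mm in front of the box's origin and the box is open from above behind that.
- box_floor (a point): Centre of the box's inner floor, 10 mm above the worktop; inner space 140 (x) x 190 (y) mm. The stopper stands on it, 5 to 25 mm behind this point (+x), at most 20 mm to a side.
- stopper_mid (a point): Centre, half-way up, of the jar's stopper (about 70 g, 34 mm tall), upright in the box, plug down. Its cork plug, the lower 16 mm, is 44 mm across with a 3 mm wide, 4 mm high taper at the foot; its wooden head, the upper 18 mm, is 58 mm across and is what to grip, its middle 8 mm above this point. z is its axis, up.
- stopper_seat (a point): Centre of the underside of the stopper's head, 1 mm below stopper_mid and 16 mm above the plug's foot; it comes level with the rim when home.
- jar_rim (a point): Centre of the mouth, at the rim, of the loose narrow-necked glass jar (0.5 kg, 110 mm high, body 84 mm across up to 68 mm, neck 54 mm outside from 80 mm up to the rim, mouth 47 mm inside). Glass: keep the force on it under 40 N. z up.
- wide_jar: Loose wide-mouthed straight glass jar beside the other, 88 mm across, 105 mm high: not the one to close. Origin under its centre. The two jars change places.
- spoon: Wooden spoon, 200 mm, lying on the worktop. Bystander.
- bowl: White bowl, 110 mm across, 45 mm high. Bystander.
- jar_lid: Large round wooden jar lid, 92 mm across, 28 mm high, lying on the worktop (too large for the jar). Bystander.
- jar: The same narrow-necked jar; origin at the centre of its underside.
- stopper: The same stopper; origin at the centre of the plug's foot.
Things that resemble listed ones, but are neither listed nor needed, are in the scene too. Leave any blue look-alike of the jar alone.

How it is judged:
By the outcome, as a careful person would: the job done as asked, in the order asked, and still so for the second after the job is handed in, with the robot touching nothing.
It also fails if it takes over 72 s, if anything falls off the work surface, if the arm or the gripper's body presses on something with over 40 N, if the wrist force passes 120 N, or if a joint passes its speed limit or range.

## Robot

A 6-joint arm with a two-finger parallel gripper is mounted at the origin on the work surface. World frame = base frame: x ahead of the robot, y to its left, z up, the work surface at z = 0. Lengths are in m, angles in rad, forces in N, time in s.
With the tool pointing down it reaches from about 0.35 to 0.975 m from the base axis. Payload 4.9 kg.
Tool frame: the origin (TCP) lies between the finger pads; the fingertips stand 22 mm ahead of it and the grasp point (between the pads) lies 3 mm ahead of it; z points along the fingers, y is the line along which they close (so a half turn about z gives the same grasp; the last joint's range is limited). The gripper opens to 85 mm and grips with 20 to 120 N. Pads are 22 mm wide; open, the fingers measure 114 mm over their backs; the gripper's body (76 mm by 85 mm) begins 54 mm behind the grasp point. The pads swing forward as they close: fully open they stand 13 mm farther back than shut.
Start: joints at [0.994, 0.053, 1.613, -0, 1.476, -0.119], TCP at [0.276, 0.561, 0.253] pointing down, gripper open.
Joint ranges: [-3.01, 3.01], [-1.01, 2.22], [0.06, 2.58], [-1.02, 4.17], [0.09, 2.62], [-3.14, 3.14]. Speed limits (rad/s): [2.57, 2.57, 3.14, 3.14, 3.14, 3.14].

## Interface

Orientations are given as a unit quaternion [w, x, y, z].
In Python, from plant import state, grab_frame, get_calibration, job_done, recognise, regions_of gives the robot as it stands.
- The arm moves only by the tool apply_moves, never from a script. Its argument "targets" is a list of rows, each an object with "translation": the shift along the tool's x, y, z normalised to -1 to 1, where 1 is 100 mm, a list of three; "twist": the turn about the tool's z normalised to -1 to 1, where 1 is 0.1 rad; "hand": the opening, from 0 (shut) to 1 (fully open). A call has 1 to 8 rows; each row shifts and turns the commanded pose from where the row before left it, along the tool's axes as they then stand; what a row does not reach is not made up. A row lasts 1/10 s, in which the tool goes at most 50 mm and 8.59 degrees, less where a joint would pass 70% of its speed; a pose out of reach is approached as far as the arm can. A call with a number of a shift or a turn outside -1 to 1 is refused whole. A call with a gripper value outside its range is refused whole. The fingers move at their own pace and stop on an object; the grip force is fixed at half the most. Time passes only in rows, so rows that do not move let the fingers close. It gives the time, the measured TCP pose, the force, the opening and the grip force at its end, in the units of the state.
- state(): the state, without advancing time (a new reading comes with each control period).
- grab_frame(name): name is "scene" or "top"; returns the picture (384x512x3 uint8, red, green, blue); there is no depth.
- get_calibration(name): a dict with "camera_matrix" (3x3 intrinsics, pixels), "pose" (4x4, takes a point from camera to world coordinates). Camera axes: x right, y up, looking along -z (the intrinsics and any distortion apply to the point x, -y, -z); pixel columns grow to the right and rows downward; lengths in m; the calibration is good to about 2 mm. A picture is of the moment at which its call begins. get_calibration takes no time and is no camera call.
- job_done(): hands the job in; it is judged then, once.
Trained networks look in the newest picture that a camera, given by its name, has taken for a name from the list of things; names that differ only in an ending like _2 or _b are one class to them, and where a whole thing is asked for, a point or a joint stands for the part that bears it (a point fixed in the world has none). Each returns a list of dicts, best first, with "score" (0 to 1); they miss things now and then, are a little off and sometimes report something else, mostly with a low value. They report only what shows in the picture. A call takes as long as a camera call. They do not tell look-alikes from the thing itself.
- recognise(camera, query): "point" ([x, y, z] in m, in world coordinates, good to about 4 mm: the middle of the surface that is visible of it).
- regions_of(camera, query): "pixels" (384x512 bool, what is visible of it).
The state is a dict: "time": time; "joint_pos": joint angles; "joint_vel": joint speeds; "joint_efforts": joint torques, N m; "tool_pos": TCP position; "tool_rot": TCP orientation; "contact_force": force on the tool from outside, world axes, zero at the start; "ft_torque": the same for the moment, N m; "gripper_width": opening from 0.0 (shut) to 1.0 (fully open); "grasp_force": force on a finger pad.
Only numpy, scipy, OpenCV 4.12 (cv2) and the standard library are available. Lean on these libraries where they do the work, as an engineer would, in place of code of your own. Each camera call takes 0.05 s, during which the arm holds its last target. There are 200 camera calls.

## Working session

There is one attempt and no reset: what is moved stays moved. The work goes in short steps, Python scripts to look and compute and a tool call to move; the robot and the scene stay as the last step left them, time stands still between calls to the robot, and variables do not carry over. Pictures are saved under pics/ and viewed, at most 10 in all, crops included, and the job is handed in when it is done.

Besides the shell and the picture viewer there is one more tool, called in YAML: its name, and indented under it one key for each argument. apply_moves: Moves the arm, as the interface text tells. Its arguments: {"type":"object","properties":{"targets":{"type":"array"}},"required":["targets"]}

```bash
mkdir -p pics; python3 - <<'E'
from plant import *
import cv2,numpy as np
s=state();print(s)
fs=[]
for c in("scene","top"):
    f=grab_frame(c);cv2.imwrite(f"pics/{c}0.png",f[:,:,::-1])
    k=get_calibration(c);print(c,np.round(k["camera_matrix"],1).tolist(),np.round(k["pose"],3).tolist(),[x for x in k if x not in("camera_matrix","pose")])
    for q in("box","jar","jar_rim","wide_jar","spoon","bowl","jar_lid"):
        print(c,q,[(np.round(r["point"],3).tolist(),round(r["score"],2)) for r in recognise(c,q)])
E
```

```text
{'time': 0.0, 'joint_pos': array([ 9.93992672e-01,  5.33884999e-02,  1.61429414e+00, -2.58830270e-05,
        1.47598912e+00, -1.18989337e-01]), 'joint_vel': array([ 0.00133194,  0.00182113, -0.00042115, -0.00010386,  0.00062179,
       -0.0010936 ]), 'joint_efforts': array([ 1.58744613e-03, -3.93675399e+01, -3.70179427e+01,  3.54300056e-06,
        6.82583079e-03,  7.29922277e-06]), 'tool_pos': array([0.27592629, 0.5601521 , 0.25204327]), 'tool_rot': array([-3.42296060e-04,  2.26911996e-01,  9.73914711e-01, -9.81669658e-04]), 'contact_force': array([-0.21586367, -0.11355522,  0.25523778]), 'ft_torque': array([-0.03452763,  0.02459467,  0.03424815]), 'grasp_force': 0.0, 'gripper_width': 0.9952241954554202}
scene [[353.9, 0.0, 257.9], [0.0, 353.9, 184.9], [0.0, 0.0, 1.0]] [[-0.686, -0.381, 0.62, 1.095], [0.727, -0.38, 0.572, 0.541], [0.017, 0.843, 0.538, 0.591], [0.0, 0.0, 0.0, 1.0]] []
scene box [([0.609, 0.11, 0.064], 0.96)]
scene jar [([0.376, -0.247, 0.064], 0.93), ([0.474, -0.328, 0.074], 0.84), ([0.512, -0.198, 0.065], 0.57), ([0.614, 0.102, 0.061], 0.3)]
scene jar_rim [([0.469,
[... 263 characters left out ...]
_lid [([0.463, 0.386, 0.027], 0.87)]
top [[419.6, 0.0, 259.8], [0.0, 419.6, 188.8], [0.0, 0.0, 1.0]] [[0.011, 0.988, -0.152, 0.336], [-0.999, 0.016, 0.034, 0.036], [0.036, 0.151, 0.988, 1.113], [0.0, 0.0, 0.0, 1.0]] []
top box [([0.572, 0.088, 0.066], 0.79)]
top jar [([0.489, -0.211, 0.07], 0.94), ([0.449, -0.33, 0.071], 0.94), ([0.361, -0.259, 0.076], 0.89)]
top jar_rim [([0.448, -0.335, 0.074], 0.96), ([0.356, -0.256, 0.07], 0.91), ([0.49, -0.214, 0.07], 0.79), ([0.572, 0.09, 0.064], 0.25)]
top wide_jar [([0.616, -0.262, 0.051], 0.62)]
top spoon [([0.501, -0.115, 0.01], 0.79), ([0.587, 0.407, 0.021], 0.16)]
top bowl [([0.589, 0.404, 0.021], 0.79)]
top jar_lid [([0.448, 0.38, 0.028], 0.64)]
```

View pics/scene0.png

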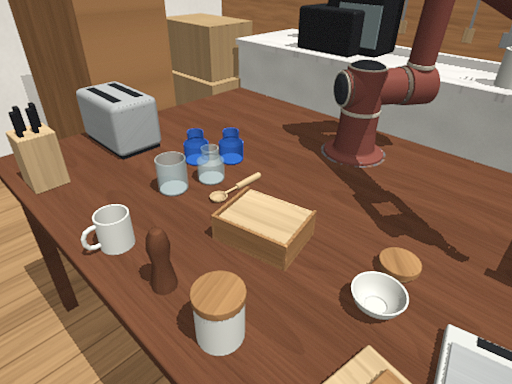

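View pics/top0.png

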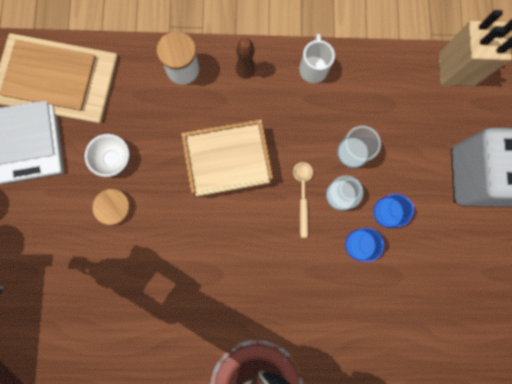

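Scene shows the box at (264,225), clear narrow jar at (210,165), wide jar at (172,173) and blue look-alikes at (195,145) and (231,145). In the top view, the box is at (228,158), the narrow jar at (345,193), the wide jar at (360,147) and the spoon at (303,200). Next I zoom in on the jar and box.

```bash
python3 - <<'E'
import cv2,numpy as np
s=cv2.imread("pics/scene0.png");t=cv2.imread("pics/top0.png")
R=lambda im,x,y,w,h:cv2.resize(im[y:y+h,x:x+w],(400,300),interpolation=cv2.INTER_CUBIC)
a=np.hstack([R(s,180,138,60,45),R(t,315,165,60,45)])
b=np.hstack([R(s,204,180,120,90),R(t,168,113,120,90)])
cv2.imwrite("pics/zoom0.png",np.vstack([a,b]))
E
```

```text
(no output)
```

View pics/zoom0.png

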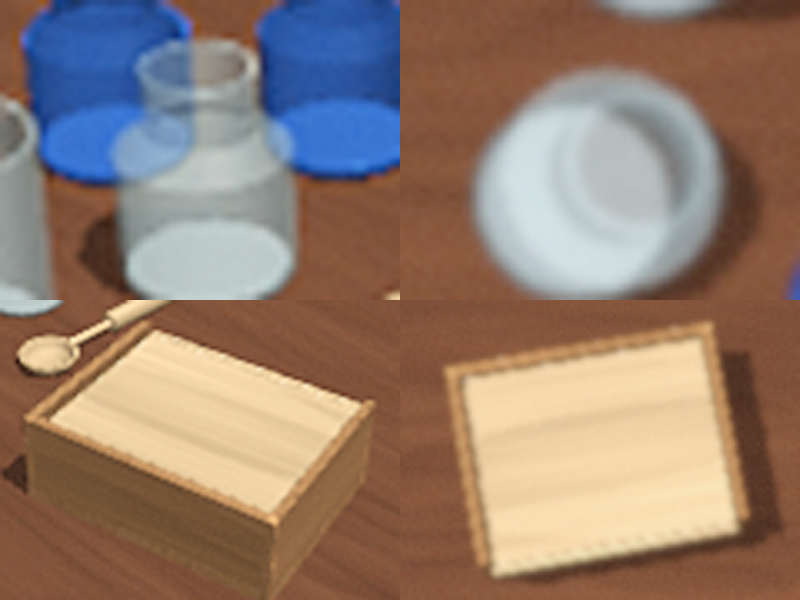

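Zoom: the jar mouth is centred near scene (210,148) and top (348,188). The box wall-top corners are clear in both views. The open front is the side without a rim, at the bottom in the top view. Next I fit models to both views.

```bash
cat > h.py <<'E'
from plant import *
import numpy as np,cv2
from scipy.optimize import minimize,least_squares
def proj(c,P):
    k=get_calibration(c);T=np.linalg.inv(k["pose"]);P=np.atleast_2d(P)
    q=P@T[:3,:3].T+T[:3,3];q=q*[1,-1,-1];u=q@np.asarray(k["camera_matrix"]).T
    return u[:,:2]/u[:,2:]
A=np.linspace(0,2*np.pi,60)
def circ(x,y,z,r):return np.c_[x+r*np.cos(A),y+r*np.sin(A),np.full(60,z)]
def sil(c,x,y,parts,S=4):
    m=np.zeros((384*S,512*S),np.uint8)
    for (z0,r0,z1,r1) in parts:
        p=proj(c,np.vstack([circ(x,y,z0,r0),circ(x,y,z1,r1)]))
        h=cv2.convexHull(((p+.5)*S-.5).round().astype(np.int32));cv2.fillConvexPoly(m,h,1)
    return cv2.resize(m.astype(np.float32),(512,384),interpolation=cv2.INTER_AREA)
JAR=[(0,.042,.068,.042),(.068,.042,.080,.027),(.080,.027,.110,.027)]
WJ=[(0,.044,.105,.044)]
def fit(masks,x0,parts):
    f=lambda p:sum(np.abs(sil(c,*p,parts)-m).sum() for c,m in masks.items())
    r=minimize(f,x0,method="Nelder-Mead",options=dict(initial_simplex=[x0,[x0[0]+.02,x0[1]],[x0[0],x0[1]+.02]],xatol=2e-4,fatol=.1))
    return r.x,r.fun
E
python3 - <<'E'
from h import *
for q,parts,px,x0 in(("jar",JAR,dict(scene=(210,165),top=(345,193)),[.49,-.2]),("wide_jar",WJ,dict(scene=(172,173),top=(360,147)),[.6,-.25])):
    ms={}
    for c in("scene","top"):
        for r in regions_of(c,q):
            p=r["pixels"]
            if p[px[c][1],px[c][0]] and c not in ms: ms[c]=p.astype(np.float32);print(q,c,r["score"],p.sum())
    for sub in [ms]+[{c:m} for c,m in ms.items()]: print(q,list(sub),fit(sub,x0,parts))
# box
un=lambda l,x0,y0,s,ox,oy:(np.array(l,float)-[ox,oy]+.5)/s-.5+[x0,y0]
sc=un([(275,520),(27,418),(372,402),(150,325)],204,180,10/3,0,300)
tp=un([(445,368),(712,322),(747,522),(483,568)],168,113,10/3,400,300)
K=lambda L:np.array([[a*.078,b*.103,.073] for a,b in L])
Ks=K([(1,1),(1,-1),(-1,1),(-1,-1)]);Kt=K([(1,1),(1,-1),(-1,-1),(-1,1)])
def tr(p,P):
    c,s=np.cos(p[2]),np.sin(p[2]);return P@np.array([[c,s,0],[-s,c,0],[0,0,1]])+[p[0],p[1],0]
def f(p,w=(1,1)):return np.r_[(proj("scene",tr(p,Ks))-sc).ravel()*w[0],(proj("top",tr(p,Kt))-tp).ravel()*w[1]]
for w in((1,1),(1,0),(0,1)):
    r=least_squares(f,[.59,.09,.0],args=(w,));print("box",w,r.x,np.round(r.fun,1))
print(proj("top",[[.49,-.2,.11]]))
E
```

```text
jar top 0.59 979
jar ['top'] (array([ 0.4957091 , -0.21825253]), np.float64(58.625))
jar ['top'] (array([ 0.4957091 , -0.21825253]), np.float64(58.625))
wide_jar scene 0.6 1287
wide_jar ['scene'] (array([ 0.60693477, -0.26082212]), np.float64(52.5625))
wide_jar ['scene'] (array([ 0.60693477, -0.26082212]), np.float64(52.5625))
box (1, 1) [0.57774217 0.08591138 0.19425387] [ 0.   1.3 -1.3 -0.4  1.1  0.3 -2.  -1.7  0.2  0.6 -0.3  1.1  0.4 -0.2
 -1.5  0.3]
box (1, 0) [0.57629251 0.08621367 0.18999411] [ 0.4  1.1 -0.7 -0.8  1.6  0.3 -1.4 -1.9  0.   0.  -0.   0.   0.   0.
 -0.   0. ]
box (0, 1) [0.57892166 0.08520105 0.19688393] [-0.   0.  -0.  -0.   0.   0.  -0.  -0.   0.4  0.3 -0.2  0.5  0.8 -0.8
 -1.1 -0. ]
[[342.64728593 190.17257212]]
```

apply_moves:
  targets:
    - {"translation":[-0.42,-0.23,0],"twist":0,"hand":0}
    - {"translation":[-0.42,-0.23,0],"twist":0,"hand":0}
    - {"translation":[-0.42,-0.23,0],"twist":0,"hand":0}
    - {"translation":[-0.42,-0.23,0],"twist":0,"hand":0}
    - {"translation":[-0.42,-0.23,0],"twist":0,"hand":0}
    - {"translation":[-0.42,-0.23,0],"twist":0,"hand":0}
    - {"translation":[-0.42,-0.23,0],"twist":0,"hand":0}
    - {"translation":[-0.42,-0.23,0],"twist":0,"hand":0}

```text
time: 1.8
tool_pos: [0.4971, 0.2453, 0.2536]
tool_rot: [0.0, 0.227, 0.974, 0.0]
contact_force: [1.8, -0.0, 0.1]
gripper_width: -0.0
grasp_force: 0.0
```

apply_moves:
  targets:
    - {"translation":[0,0,0.1],"twist":-1,"hand":0}
    - {"translation":[0,0,0.1],"twist":-1,"hand":0}
    - {"translation":[0,0,0.1],"twist":-1,"hand":0}
    - {"translation":[0,0,0.1],"twist":-1,"hand":0}
    - {"translation":[0,0,0.1],"twist":-1,"hand":0}
    - {"translation":[0,0,0.1],"twist":-1,"hand":0}
    - {"translation":[0,0,0.1],"twist":-0.5,"hand":0}
    - {"translation":[0,0,0],"twist":0,"hand":0}

```text
time: 2.6
tool_pos: [0.4953, 0.2467, 0.1816]
tool_rot: [-0.002, -0.096, 0.995, -0.0]
contact_force: [0.2, 0.4, 0.2]
gripper_width: 0.004
grasp_force: 0.0
```

```bash
cat >> h.py <<'E'
from scipy.spatial.transform import Rotation as Rn
def rot(s):
    q=s["tool_rot"];return Rn.from_quat([q[1],q[2],q[3],q[0]]).as_matrix()
BX,BY,BW=.578,.0858,.194
def box2w(x,y):
    c,s_=np.cos(BW),np.sin(BW);return np.array([BX+c*x-s_*y,BY+s_*x+c*y])
def go(tx,ty,tz,yaw=None):
    s=state();R=rot(s);d=np.array([tx,ty,tz])-s["tool_pos"];y=np.arctan2(R[1,1],R[0,1])
    print("t",round(s["time"],2),"pos",np.round(s["tool_pos"],4),"yYaw",round(y,3),"F",np.round(s["contact_force"],1),"w",round(s["gripper_width"],3),"g",round(s["grasp_force"],1),"| tool shift mm",np.round(R.T@d*1e3,1),"" if yaw is None else "twist %.3f"%(-((yaw-y+np.pi/2)%np.pi-np.pi/2)))
E
python3 - <<'E'
from h import *
go(*box2w(.03,0),.12,np.pi/2+BW)
def back(c,uv,z):
    k=get_calibration(c);T=np.array(k["pose"]);r=np.linalg.inv(k["camera_matrix"])@[*uv,1];d=T[:3,:3]@(r*[1,-1,-1]);return T[:3,3]+d*(z-T[2,3])/d[2]
print(back("scene",(180+199.5/6.667-.5,138+70.5/6.667-.5),.11))
s=cv2.imread("pics/scene0.png");t=cv2.imread("pics/top0.png");out=[]
for c,im,x0,y0 in(("scene",s,180,138),("top",t,315,165)):
    z=cv2.resize(im[y0:y0+45,x0:x0+60],(400,300),interpolation=cv2.INTER_CUBIC)
    for h,r in((.11,.027),(.068,.042),(0,.042)):
        p=(proj(c,circ(.4957,-.2183,h,r))-[x0,y0]+.5)*6.667-.5
        cv2.polylines(z,[p.round().astype(np.int32)],True,(0,0,255),1)
    out.append(z)
cv2.imwrite("pics/ov.png",np.hstack(out))
E
```

```text
t 2.6 pos [0.4953 0.2467 0.1816] yYaw 1.763 F [0.2 0.4 0.2] w 0.004 g 0.0 | tool shift mm [ -80.6 -173.7   61.4] twist -0.002
[ 0.49324393 -0.21560124  0.11      ]
```

View pics/ov.png

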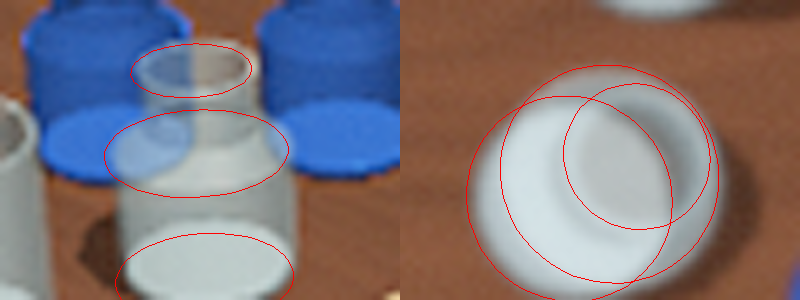

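The overlay is within about 1 px (2–3 mm) in both views. The views pull in opposite directions, so I take the jar at about (0.4945, -0.218).

apply_moves:
  targets:
    - {"translation":[-0.2,-0.43,0.13],"twist":0,"hand":0}
    - {"translation":[-0.2,-0.43,0.13],"twist":0,"hand":0}
    - {"translation":[-0.2,-0.43,0.13],"twist":0,"hand":0}
    - {"translation":[-0.21,-0.44,0.13],"twist":0,"hand":0}
    - {"translation":[0,0,0.1],"twist":0,"hand":0}
    - {"translation":[0,0,0.1],"twist":0,"hand":0}
    - {"translation":[0,0,0.1],"twist":0,"hand":0}
    - {"translation":[0,0,0],"twist":0,"hand":0}

```text
time: 3.4
tool_pos: [0.6067, 0.0943, 0.0995]
tool_rot: [-0.002, -0.097, 0.995, 0.0]
contact_force: [-0.5, 0.1, -0.0]
gripper_width: -0.003
grasp_force: 0.0
```

apply_moves:
  targets:
    - {"translation":[0,0,0.04],"twist":0,"hand":0}
    - {"translation":[0,0,0.04],"twist":0,"hand":0}
    - {"translation":[0,0,0.02],"twist":0,"hand":0}
    - {"translation":[0,0,0],"twist":0,"hand":0}

```text
time: 3.8
tool_pos: [0.6084, 0.0934, 0.0913]
tool_rot: [-0.0, -0.096, 0.995, -0.0]
contact_force: [0.6, -0.5, 0.7]
gripper_width: 0.001
grasp_force: 0.0
```

apply_moves:
  targets:
    - {"translation":[0,0,0.01],"twist":0,"hand":0}
    - {"translation":[0,0,0.01],"twist":0,"hand":0}
    - {"translation":[0,0,0],"twist":0,"hand":0}

```text
time: 4.1
tool_pos: [0.6086, 0.093, 0.0894]
tool_rot: [-0.0, -0.096, 0.995, -0.0]
contact_force: [0.2, 0.2, 0.4]
gripper_width: 0.0
grasp_force: 0.0
```

apply_moves:
  targets:
    - {"translation":[0,0,0.01],"twist":0,"hand":0}
    - {"translation":[0,0,0.01],"twist":0,"hand":0}
    - {"translation":[0,0,0.01],"twist":0,"hand":0}
    - {"translation":[0,0,0],"twist":0,"hand":0}

```text
time: 4.5
tool_pos: [0.6084, 0.0931, 0.0862]
tool_rot: [-0.0, -0.096, 0.995, -0.0]
contact_force: [0.3, -0.6, -0.3]
gripper_width: -0.001
grasp_force: 0.0
```

apply_moves:
  targets:
    - {"translation":[0,0,0.01],"twist":0,"hand":0}
    - {"translation":[0,0,0.01],"twist":0,"hand":0}
    - {"translation":[0,0,0.01],"twist":0,"hand":0}
    - {"translation":[0,0,0],"twist":0,"hand":0}

```text
time: 4.9
tool_pos: [0.6087, 0.0931, 0.084]
tool_rot: [-0.0, -0.096, 0.995, -0.0]
contact_force: [-1.8, -0.7, 3.7]
gripper_width: -0.004
grasp_force: 2.0
```

apply_moves:
  targets:
    - {"translation":[0,0,0.01],"twist":0,"hand":0}
    - {"translation":[0,0,0.01],"twist":0,"hand":0}
    - {"translation":[0,0,0],"twist":0,"hand":0}

```text
time: 5.2
tool_pos: [0.6088, 0.0931, 0.0827]
tool_rot: [-0.0, -0.096, 0.995, -0.0]
contact_force: [-5.0, -1.1, 9.4]
gripper_width: 0.001
grasp_force: 4.4
```

apply_moves:
  targets:
    - {"translation":[0.02,0,0.005],"twist":0,"hand":0}
    - {"translation":[0.06,0,0],"twist":0,"hand":0}
    - {"translation":[0.08,0,0],"twist":0,"hand":0}
    - {"translation":[0.08,0,0],"twist":0,"hand":0}
    - {"translation":[0.06,0,0],"twist":0,"hand":0}
    - {"translation":[0,0,0],"twist":0,"hand":0}

```text
time: 5.8
tool_pos: [0.5813, 0.0874, 0.0833]
tool_rot: [0.003, -0.096, 0.995, -0.0]
contact_force: [1.4, 0.7, 6.6]
gripper_width: -0.001
grasp_force: 3.3
```

```bash
python3 - <<'E'
from h import *
f=grab_frame("top");cv2.imwrite("pics/p1.png",cv2.resize(f[105:215,160:300,::-1],None,fx=4,fy=4));go(*box2w(.03-.115,0),.0825)
E
```

```text
t 5.85 pos [0.5813 0.0874 0.0833] yYaw 1.763 F [0.3 0.6 7.2] w -0.003 g 3.4 | tool shift mm [88.6 -1.1  0.3]
```

View pics/p1.png

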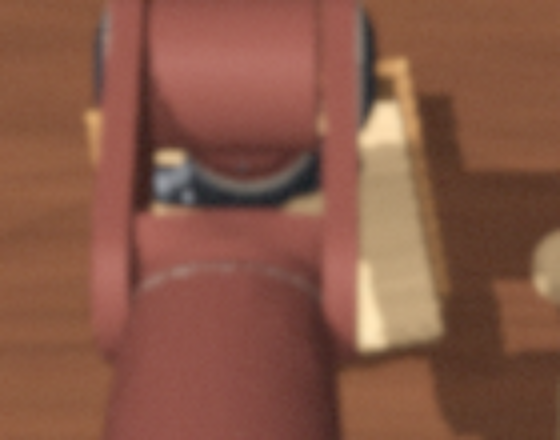

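The lid's front edge at crop (400,345) now sticks out beyond the side wall's end at (445,293), by about 12 px or 30 mm, so it follows the fingers. I keep pulling.

apply_moves:
  targets:
    - {"translation":[0.03,0,0.01],"twist":0,"hand":0}
    - {"translation":[0.08,0,0],"twist":0,"hand":0}
    - {"translation":[0.1,0,0],"twist":0,"hand":0}
    - {"translation":[0.1,0,0],"twist":0,"hand":0}
    - {"translation":[0.1,0,0],"twist":0,"hand":0}
    - {"translation":[0.1,0,0],"twist":0,"hand":0}
    - {"translation":[0.08,0,0],"twist":0,"hand":0}
    - {"translation":[0,0,0],"twist":0,"hand":0}

```text
time: 6.65
tool_pos: [0.5236, 0.0757, 0.0827]
tool_rot: [0.004, -0.096, 0.995, -0.001]
contact_force: [0.2, -0.8, 8.8]
gripper_width: 0.002
grasp_force: 4.4
```

apply_moves:
  targets:
    - {"translation":[0.05,0,0.0],"twist":0,"hand":0}
    - {"translation":[0.06,0,0],"twist":0,"hand":0}
    - {"translation":[0.06,0,0],"twist":0,"hand":0}
    - {"translation":[0.05,0,0],"twist":0,"hand":0}
    - {"translation":[0.04,0,0],"twist":0,"hand":0}

```text
time: 7.15
tool_pos: [0.4995, 0.0708, 0.0831]
tool_rot: [0.005, -0.096, 0.995, -0.001]
contact_force: [4.3, -0.5, 7.0]
gripper_width: 0.003
grasp_force: 3.6
```

apply_moves:
  targets:
    - {"translation":[0.03,0,0],"twist":0,"hand":0}
    - {"translation":[0.03,0,0],"twist":0,"hand":0}
    - {"translation":[0.03,0,0],"twist":0,"hand":0}

```text
time: 7.45
tool_pos: [0.4908, 0.0691, 0.0832]
tool_rot: [0.005, -0.096, 0.995, -0.001]
contact_force: [4.8, -0.5, 7.2]
gripper_width: 0.004
grasp_force: 3.6
```

apply_moves:
  targets:
    - {"translation":[0,0,-0.1],"twist":0,"hand":0}
    - {"translation":[0,-0.3,-0.4],"twist":0,"hand":1}
    - {"translation":[0,-0.3,-0.4],"twist":0,"hand":1}
    - {"translation":[0,-0.3,-0.4],"twist":0,"hand":1}
    - {"translation":[0,-0.45,0],"twist":0,"hand":1}
    - {"translation":[0,-0.45,0],"twist":0,"hand":1}
    - {"translation":[0,0,0],"twist":0,"hand":1}

```text
time: 8.15
tool_pos: [0.5215, -0.1113, 0.2103]
tool_rot: [0.0, -0.093, 0.996, -0.001]
contact_force: [0.0, 0.7, -0.4]
gripper_width: 0.991
grasp_force: 0.0
```

```bash
python3 - <<'E'
from h import *
R=[]
for c,x,y in(("scene",204,165),("top",158,113)):
    f=grab_frame(c);cv2.imwrite(f"pics/{c}1.png",f[:,:,::-1]);R.append(cv2.resize(f[y:y+110,x:x+130,::-1],(390,330),interpolation=cv2.INTER_CUBIC))
    for q in("stopper","stopper_mid"):print(c,q,[(np.round(r["point"],3).tolist(),round(r["score"],2)) for r in recognise(c,q)])
cv2.imwrite("pics/p2.png",np.hstack(R));go(*box2w(.015,0),.2)
E
```

```text
scene stopper [([0.599, 0.077, 0.04], 0.75)]
scene stopper_mid [([0.6, 0.077, 0.043], 0.82)]
top stopper [([0.598, 0.073, 0.048], 0.85)]
top stopper_mid [([0.594, 0.075, 0.04], 0.95)]
t 8.45 pos [ 0.5209 -0.106   0.2095] yYaw 1.765 F [-0.5 -0.   0.3] w 1.003 g 0.0 | tool shift mm [-108.   177.2    9.5]
```

View pics/p2.png

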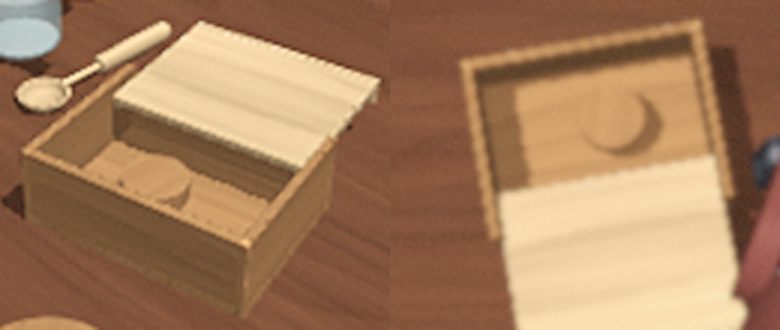

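The lid is drawn out: its rear edge runs (500,192)–(715,157) in the top crop. The stopper head shows at crop (620,118) in top and (155,175) in scene. Next I measure both.

```bash
python3 - <<'E'
from h import *
for i in range(2):
  e=proj("top",[[*box2w(-.045+ -.005*i,y),.063] for y in(.094,-.094)]);print("lid rear edge exp in crop",(e-[158,113])*3+[390,0])
ms={}
for c in("scene","top"):
    r=regions_of(c,"stopper")
    if r:ms[c]=r[0]["pixels"].astype(np.float32);print(c,r[0]["score"],ms[c].sum())
P=[(.026,.029,.044,.029),(.010,.022,.026,.022)]
for sub in [ms]+[{c:m} for c,m in ms.items()]:print(list(sub),fit(sub,[.597,.075],P))
def back(c,uv,z):
    k=get_calibration(c);T=np.array(k["pose"]);r=np.linalg.inv(k["camera_matrix"])@[*uv,1];d=T[:3,:3]@(r*[1,-1,-1]);return T[:3,3]+d*(z-T[2,3])/d[2]
print(back("top",(158+(618-390)/3,113+117/3),.044),back("scene",(204+156/3,165+174/3),.044))
def ov(c,x,y,S):
    return None
go(.597,.075,.13,np.pi/2+BW)
E
```

```text
lid rear edge exp in crop [[495.28320714 202.47232679]
 [714.36102549 164.22961589]]
lid rear edge exp in crop [[496.22832727 208.23375532]
 [715.44147288 169.90278524]]
top 0.87 392.0
['top'] (array([0.59884955, 0.07500001]), np.float64(28.4375))
['top'] (array([0.59884955, 0.07500001]), np.float64(28.4375))
[0.59621433 0.06823103 0.044     ] [0.59411262 0.07502826 0.044     ]
t 8.55 pos [ 0.5211 -0.1062  0.2097] yYaw 1.765 F [ 0.6 -0.4 -0.4] w 1.001 g 0.0 | tool shift mm [-109.4  163.1   79.7] twist -0.000
```

The lid looks about 7 mm short of fully open, so I press again and pull to the stop.

```bash
python3 - <<'E'
from h import *
go(*box2w(-.07,0),.088)
E
```

```text
t 8.55 pos [ 0.5211 -0.1062  0.2097] yYaw 1.765 F [ 0.6 -0.4 -0.4] w 1.001 g 0.0 | tool shift mm [-22.9 177.4 121.8]
```

apply_moves:
  targets:
    - {"translation":[-0.05,0.44,0],"twist":0,"hand":0}
    - {"translation":[-0.05,0.44,0.2],"twist":0,"hand":0}
    - {"translation":[-0.06,0.44,0.2],"twist":0,"hand":0}
    - {"translation":[-0.06,0.45,0.2],"twist":0,"hand":0}
    - {"translation":[0,0,0.3],"twist":0,"hand":0}
    - {"translation":[0,0,0.2],"twist":0,"hand":0}
    - {"translation":[0,0,0.08],"twist":0,"hand":0}
    - {"translation":[0,0,0],"twist":0,"hand":0}

```text
time: 9.35
tool_pos: [0.508, 0.0711, 0.0907]
tool_rot: [-0.001, -0.096, 0.995, 0.0]
contact_force: [0.2, 0.1, -0.6]
gripper_width: -0.003
grasp_force: 0.0
```

apply_moves:
  targets:
    - {"translation":[0,0,0.01],"twist":0,"hand":0}
    - {"translation":[0,0,0.01],"twist":0,"hand":0}
    - {"translation":[0,0,0.01],"twist":0,"hand":0}
    - {"translation":[0,0,0],"twist":0,"hand":0}

```text
time: 9.75
tool_pos: [0.5094, 0.0704, 0.0895]
tool_rot: [0.001, -0.096, 0.995, -0.0]
contact_force: [0.1, -0.7, -0.2]
gripper_width: -0.004
grasp_force: 0.0
```

apply_moves:
  targets:
    - {"translation":[0,0,0.02],"twist":0,"hand":0}
    - {"translation":[0,0,0.02],"twist":0,"hand":0}
    - {"translation":[0,0,0.01],"twist":0,"hand":0}
    - {"translation":[0,0,0],"twist":0,"hand":0}

```text
time: 10.15
tool_pos: [0.5092, 0.0706, 0.0842]
tool_rot: [0.0, -0.096, 0.995, -0.0]
contact_force: [-1.1, -0.4, 3.6]
gripper_width: -0.001
grasp_force: 1.5
```

apply_moves:
  targets:
    - {"translation":[0,0,0.015],"twist":0,"hand":0}
    - {"translation":[0,0,0.015],"twist":0,"hand":0}
    - {"translation":[0,0,0],"twist":0,"hand":0}

```text
time: 10.45
tool_pos: [0.5095, 0.0707, 0.0824]
tool_rot: [0.0, -0.096, 0.995, -0.0]
contact_force: [-4.2, -1.2, 9.4]
gripper_width: -0.001
grasp_force: 5.0
```

apply_moves:
  targets:
    - {"translation":[0.03,0,0],"twist":0,"hand":0}
    - {"translation":[0.03,0,0],"twist":0,"hand":0}

```text
time: 10.65
tool_pos: [0.5063, 0.07, 0.0835]
tool_rot: [0.004, -0.096, 0.995, 0.0]
contact_force: [3.1, 1.7, 5.5]
gripper_width: -0.002
grasp_force: 2.9
```

apply_moves:
  targets:
    - {"translation":[0,0,0.015],"twist":0,"hand":0}
    - {"translation":[0.03,0,0.01],"twist":0,"hand":0}
    - {"translation":[0.03,0,0],"twist":0,"hand":0}

```text
time: 10.95
tool_pos: [0.5023, 0.069, 0.0825]
tool_rot: [0.007, -0.096, 0.995, 0.0]
contact_force: [6.5, 2.4, 9.3]
gripper_width: -0.001
grasp_force: 4.7
```

apply_moves:
  targets:
    - {"translation":[0.03,0,0],"twist":0,"hand":0}
    - {"translation":[0.03,0,0],"twist":0,"hand":0}

```text
time: 11.15
tool_pos: [0.4967, 0.0676, 0.0828]
tool_rot: [0.007, -0.096, 0.995, -0.0]
contact_force: [6.0, 2.5, 9.2]
gripper_width: 0.001
grasp_force: 4.4
```

apply_moves:
  targets:
    - {"translation":[0.03,0,0.01],"twist":0,"hand":0}
    - {"translation":[0.03,0,0],"twist":0,"hand":0}
    - {"translation":[0.03,0,0],"twist":0,"hand":0}

```text
time: 11.45
tool_pos: [0.4887, 0.0658, 0.0824]
tool_rot: [0.008, -0.096, 0.995, -0.0]
contact_force: [8.5, 1.5, 11.1]
gripper_width: 0.004
grasp_force: 5.0
```

apply_moves:
  targets:
    - {"translation":[0,0,-0.1],"twist":0,"hand":0}
    - {"translation":[0,-0.3,-0.4],"twist":0,"hand":1}
    - {"translation":[0,-0.3,-0.4],"twist":0,"hand":1}
    - {"translation":[0,-0.4,-0.2],"twist":0,"hand":1}
    - {"translation":[0,-0.45,0],"twist":0,"hand":1}
    - {"translation":[0,-0.45,0],"twist":0,"hand":1}
    - {"translation":[0,0,0],"twist":0,"hand":1}

```text
time: 12.15
tool_pos: [0.5189, -0.1251, 0.1873]
tool_rot: [-0.0, -0.093, 0.996, -0.001]
contact_force: [0.2, 0.8, -0.3]
gripper_width: 0.995
grasp_force: 0.0
```

```bash
python3 - <<'E'
from h import *
R=[]
for c,x,y in(("scene",204,165),("top",158,113)):
    f=grab_frame(c);old=cv2.imread(f"pics/{c}1.png")
    print(c,"diff",np.abs(f[y:y+110,x:x+130,::-1].astype(int)-old[y:y+110,x:x+130]).mean())
    cv2.imwrite(f"pics/{c}2.png",f[:,:,::-1]);z=cv2.resize(f[y:y+110,x:x+130,::-1],(390,330),interpolation=cv2.INTER_CUBIC)
    def L(P,col,cl=True):
        p=(proj(c,P)-[x,y]+.5)*3-.5;cv2.polylines(z,[p.round().astype(np.int32)],cl,col,1)
    for h in(.073,):L(np.array([[*box2w(a,b),h] for a,b in((.078,.103),(.078,-.103),(-.078,-.103),(-.078,.103))]),(0,0,255))
    L(np.array([[*box2w(-.045,b),.063] for b in(.094,-.094)]),(255,0,0),False)
    L(np.array([[*box2w(-.193,b),.063] for b in(.094,-.094)]),(255,0,0),False)
    L(circ(.5985,.075,.044,.029),(0,255,0))
    R.append(z)
cv2.imwrite("pics/p3.png",np.hstack(R));go(.5985,.075,.13,np.pi/2+BW)
E
```

```text
scene diff 3.9002331002331
top diff 4.053636363636364
t 12.25 pos [ 0.5182 -0.1215  0.1865] yYaw 1.761 F [0.2 0.2 0.1] w 0.999 g 0.0 | tool shift mm [-116.1  177.7   56.6] twist -0.004
```

View pics/p3.png

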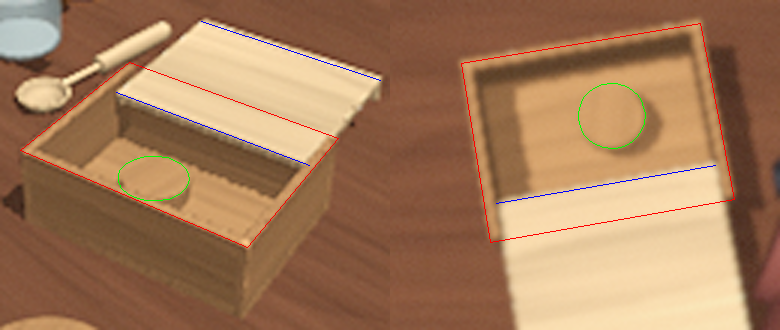

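The lid's rear edge now lies exactly on the predicted fully-open line, and the green circle matches the stopper head at top crop (613,117) and scene crop (154,178). Now I grasp.

apply_moves:
  targets:
    - {"translation":[-0.23,0.35,0],"twist":0,"hand":1}
    - {"translation":[-0.23,0.35,0.1],"twist":0,"hand":1}
    - {"translation":[-0.23,0.36,0.1],"twist":0,"hand":1}
    - {"translation":[-0.23,0.36,0.1],"twist":0,"hand":1}
    - {"translation":[-0.23,0.36,0.1],"twist":0,"hand":1}
    - {"translation":[0,0,0.1],"twist":0,"hand":1}
    - {"translation":[0,0,0],"twist":0,"hand":1}

```text
time: 12.95
tool_pos: [0.5955, 0.0778, 0.1348]
tool_rot: [-0.003, -0.098, 0.995, 0.0]
contact_force: [-0.1, -0.6, -0.8]
gripper_width: 1.0
grasp_force: 0.0
```

```bash
python3 - <<'E'
from h import *
go(.598,.0745,.034,np.pi/2+BW)
E
```

```text
t 12.95 pos [0.5955 0.0778 0.1348] yYaw 1.767 F [-0.1 -0.6 -0.8] w 1.0 g 0.0 | tool shift mm [ -2.3  -3.8 100.8] twist 0.002
```

apply_moves:
  targets:
    - {"translation":[-0.01,-0.01,0.2],"twist":0,"hand":1}
    - {"translation":[0,-0.01,0.25],"twist":0,"hand":1}
    - {"translation":[0,0,0.25],"twist":0,"hand":1}
    - {"translation":[0,0,0.15],"twist":0,"hand":1}
    - {"translation":[0,0,0.1],"twist":0,"hand":1}
    - {"translation":[0,0,0],"twist":0,"hand":1}

```text
time: 13.55
tool_pos: [0.598, 0.0736, 0.0412]
tool_rot: [-0.001, -0.096, 0.995, 0.0]
contact_force: [-0.1, 0.7, 0.6]
gripper_width: 1.002
grasp_force: 0.0
```

```bash
python3 - <<'E'
from h import *
go(.598,.0745,.034,np.pi/2+BW)
E
```

```text
t 13.55 pos [0.598  0.0736 0.0412] yYaw 1.763 F [-0.1  0.7  0.6] w 1.002 g 0.0 | tool shift mm [-0.2  0.9  7.2] twist -0.002
```

apply_moves:
  targets:
    - {"translation":[0,0.01,0.04],"twist":0,"hand":1}
    - {"translation":[0,0,0.02],"twist":0,"hand":1}
    - {"translation":[0,0,0],"twist":0,"hand":1}
    - {"translation":[0,0,0],"twist":0,"hand":0}
    - {"translation":[0,0,0],"twist":0,"hand":0}
    - {"translation":[0,0,0],"twist":0,"hand":0}
    - {"translation":[0,0,0],"twist":0,"hand":0}
    - {"translation":[0,0,0],"twist":0,"hand":0}

```text
time: 14.35
tool_pos: [0.5997, 0.0749, 0.0374]
tool_rot: [0.001, -0.096, 0.995, -0.0]
contact_force: [-0.3, -0.2, 4.8]
gripper_width: 0.66
grasp_force: 64.1
```

apply_moves:
  targets:
    - {"translation":[0,0,0],"twist":0,"hand":0}
    - {"translation":[0,0,0],"twist":0,"hand":0}

```text
time: 14.55
tool_pos: [0.5997, 0.0749, 0.0374]
tool_rot: [0.001, -0.096, 0.995, -0.0]
contact_force: [0.5, 0.4, 6.2]
gripper_width: 0.657
grasp_force: 64.1
```

apply_moves:
  targets:
    - {"translation":[0,0,-0.05],"twist":0,"hand":0}
    - {"translation":[0,0,-0.15],"twist":0,"hand":0}
    - {"translation":[0,0,-0.25],"twist":0,"hand":0}
    - {"translation":[0,0,-0.3],"twist":0,"hand":0}
    - {"translation":[0,0,-0.3],"twist":0,"hand":0}
    - {"translation":[0,0,-0.3],"twist":0,"hand":0}
    - {"translation":[0,0,-0.1],"twist":0,"hand":0}
    - {"translation":[0,0,0],"twist":0,"hand":0}

```text
time: 15.35
tool_pos: [0.5999, 0.0749, 0.1837]
tool_rot: [0.002, -0.096, 0.995, -0.0]
contact_force: [0.2, 0.1, -1.0]
gripper_width: 0.657
grasp_force: 63.8
```

```bash
python3 - <<'E'
from h import *
go(.4945,-.218,.17)
f=grab_frame("scene");u=proj("scene",state()["tool_pos"][None])[0].astype(int);print(u)
for q in("stopper","jar_rim","jar"):print(q,[(np.round(r["point"],3).tolist(),round(r["score"],2)) for r in recognise("scene",q)])
x,y=u-[50,45];cv2.imwrite("pics/p4.png",cv2.resize(f[y:y+90,x:x+110,::-1],None,fx=4,fy=4,interpolation=cv2.INTER_CUBIC))
E
```

```text
t 15.35 pos [0.5999 0.0749 0.1837] yYaw 1.763 F [ 0.2  0.1 -1. ] w 0.657 g 63.8 | tool shift mm [ 159.4 -267.4   13.3] 
[255 175]
stopper [([0.614, 0.077, 0.188], 0.75)]
jar_rim [([0.471, -0.329, 0.075], 0.84), ([0.391, -0.261, 0.063], 0.66), ([0.511, -0.195, 0.069], 0.58)]
jar [([0.512, -0.195, 0.063], 0.74), ([0.471, -0.329, 0.075], 0.73), ([0.388, -0.26, 0.065], 0.6), ([0.552, 0.086, 0.051], 0.19)]
```

View pics/p4.png

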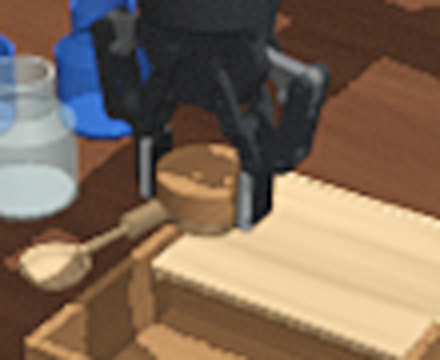

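The stopper is held upright, with its head at crop (200,185) and nothing disturbed. Next I measure its offset in the hand and the jar in the same camera, so calibration bias cancels.

```bash
cat > off.py <<'E'
from h import *
def held(f):
    s=state();t=s["tool_pos"];m=regions_of("scene","stopper")[0]["pixels"]
    g=f.astype(int);gray=(g.max(2)-g.min(2))<35
    n,l,st,ce=cv2.connectedComponentsWithStats(m.astype(np.uint8));m=l==1+np.argmax(st[1:,4])
    def loss(p):
        foot=t[2]-.0274+p[2]
        M=sil("scene",t[0]+p[0],t[1]+p[1],[(foot+.016,.029,foot+.034,.029),(foot,.022,foot+.016,.022)])
        return (m*(1-M)).sum()+((~m)*M*(~gray)).sum()
    r=minimize(loss,[0,0,0],method="Nelder-Mead",options=dict(initial_simplex=[[0,0,0],[.008,0,0],[0,.008,0],[0,0,.004]],xatol=2e-4,fatol=.1))
    r2=minimize(lambda p:loss([*p,0]),[0,0],method="Nelder-Mead",options=dict(initial_simplex=[[0,0],[.008,0],[0,.008]],xatol=2e-4,fatol=.1))
    print("held offset",np.round(r.x,4),r.fun,"z fixed",np.round(r2.x,4),r2.fun,"zero",loss([0,0,0]),m.sum())
def jarfit():
    for q in("jar","jar_rim"):
        for r in regions_of("scene",q):
            p=r["pixels"];v,u=np.argwhere(p).mean(0);
            if abs(u-211)<10 and abs(v-165)<15:
                print(q,r["score"],p.sum(),(u,v),fit({"scene":p.astype(np.float32)},[.494,-.217],JAR))
E
python3 - <<'E'
from off import *
f=grab_frame("scene");held(f);jarfit()
E
```

```text
Traceback (most recent call last):
  File "off.py", line 3, in held
    s=state();t=s["tool_pos"];m=regions_of("scene","stopper")[0]["pixels"]
                                ~~~~~~~~~~~~~~~~~~~~~~~~~~~~~^^^
IndexError: list index out of range
```

```bash
sed -i 's/m=regions_of("scene","stopper")\[0\]\["pixels"\]/m=[r for _ in range(4) for q in ("stopper","stopper_mid") for r in regions_of("scene",q)][0]["pixels"]/' off.py
python3 - <<'E'
from off import *
f=grab_frame("scene");jarfit()
try: held(f)
except IndexError: print("none")
E
```

```text
jar 0.61 947 (np.float64(209.60718057022174), np.float64(164.73600844772966)) (array([ 0.48809297, -0.22631586]), np.float64(44.1875))
jar_rim 0.7 944 (np.float64(209.79766949152543), np.float64(164.97669491525423)) (array([ 0.48863349, -0.22439854]), np.float64(43.0625))
held offset [-0.0038 -0.0002  0.002 ] 49.875 z fixed [-0.0065 -0.0013] 47.5 zero 73.5625 396
```

apply_moves:
  targets:
    - {"translation":[0.1,-0.17,0],"twist":0,"hand":0}
    - {"translation":[0.21,-0.35,0],"twist":0,"hand":0}
    - {"translation":[0.25,-0.42,0],"twist":0,"hand":0}
    - {"translation":[0.25,-0.42,0],"twist":0,"hand":0}
    - {"translation":[0.25,-0.42,0],"twist":0,"hand":0}
    - {"translation":[0.25,-0.42,0.05],"twist":0,"hand":0}
    - {"translation":[0.18,-0.3,0.1],"twist":0,"hand":0}
    - {"translation":[0.1,-0.17,0.1],"twist":0,"hand":0}

```text
time: 17.0
tool_pos: [0.493, -0.2203, 0.1568]
tool_rot: [0.0, -0.095, 0.996, -0.001]
contact_force: [0.4, 0.3, -0.9]
gripper_width: 0.658
grasp_force: 63.9
```

apply_moves:
  targets:
    - {"translation":[0,0,0],"twist":0,"hand":0}
    - {"translation":[0,0,0],"twist":0,"hand":0}

```text
time: 17.2
tool_pos: [0.4938, -0.2175, 0.1564]
tool_rot: [0.0, -0.095, 0.995, 0.0]
contact_force: [0.6, -0.4, -0.4]
gripper_width: 0.663
grasp_force: 63.9
```

```bash
python3 - <<'E'
from h import *
go(.4945,-.218,.15)
E
```

```text
t 17.2 pos [ 0.4938 -0.2175  0.1564] yYaw 1.762 F [ 0.6 -0.4 -0.4] w 0.663 g 63.9 | tool shift mm [-0.6 -0.6  6.4]
```

```bash
python3 - <<'E'
from off import *
f=grab_frame("scene");cv2.imwrite("pics/scene3.png",f[:,:,::-1]);x,y=185,116;S=8
z=cv2.resize(f[y:y+72,x:x+50,::-1],(50*S,72*S),interpolation=cv2.INTER_CUBIC);w=z.copy()
t=state()["tool_pos"];fo=t[2]-.0274
def L(P,col):cv2.polylines(w,[((proj("scene",P)-[x,y]+.5)*S-.5).round().astype(np.int32)],True,col,1)
L(circ(t[0],t[1],fo,.019),(0,0,255));L(circ(t[0],t[1],fo+.016,.029),(0,0,255));L(circ(t[0],t[1],fo+.034,.029),(0,0,255))
L(circ(.4935,-.216,.11,.027),(0,255,0));L(circ(.4935,-.216,.068,.042),(0,255,0));L(circ(.4935,-.216,0,.042),(0,255,0))
cv2.imwrite("pics/p5.png",np.hstack([z,w]))
E
```

```text
(no output)
```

View pics/p5.png

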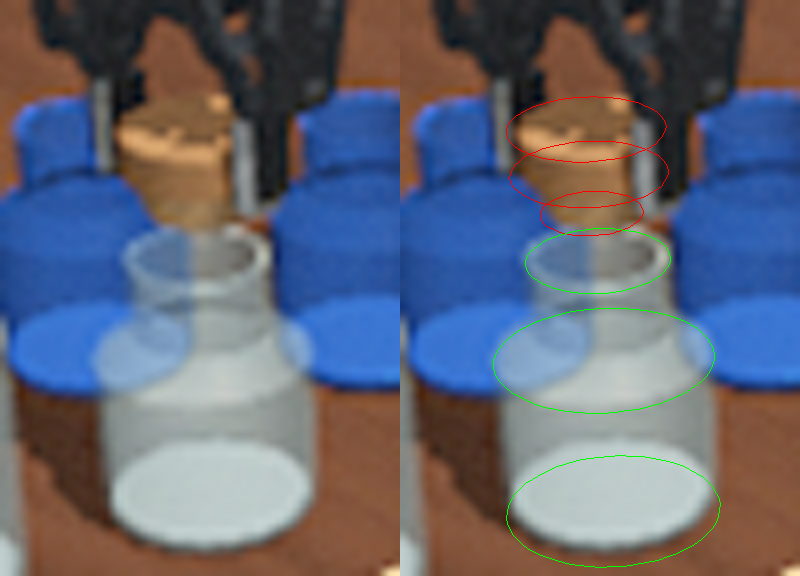

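The mouth ellipse is centred near crop (196,259), within 1 mm of the model. The stopper seems 1 px right of its model, with its head's left edge at 118 against 107 expected, so I check that numerically.

```bash
python3 - <<'E'
from off import *
f=cv2.imread("pics/scene3.png")[:,:,::-1].astype(int);t=np.array([.4938,-.2175,.1564])
for r in range(126,147):
    print(r,[f"{f[r,c,0]-f[r,c,2]}" for c in range(195,220)])
def M(dx,dy,dz=0):
    fo=t[2]-.0274+dz;return sil("scene",t[0]+dx,t[1]+dy,[(fo+.016,.029,fo+.034,.029),(fo+.004,.022,fo+.016,.022),(fo,.019,fo+.004,.022)])
for b in (0,-.004,-.008):
    m=M(b*.981,b*.193)
    print(b,"left edge",{r:round(next(c+1-m[r,c] for c in range(190,230) if m[r,c]>.02),1) for r in(131,133,135,137,139,141,143)},"bottom",{c:round(max(k for k in range(120,160) if m[k,c]>.02)+m[max(k for k in range(120,160) if m[k,c]>.02),c],1) for c in(204,206,208,210,212)})
E
```

```text
126 ['67', '13', '-4', '-3', '0', '4', '2', '-8', '61', '71', '70', '67', '68', '70', '67', '68', '73', '51', '4', '-11', '-7', '12', '10', '-5', '-4']
127 ['31', '-2', '-1', '1', '-1', '-3', '-5', '-8', '55', '72', '70', '66', '64', '68', '67', '73', '79', '59', '17', '-11', '-5', '-9', '-8', '-5', '-6']
128 ['-61', '-29', '4', '1', '1', '-3', '-5', '-17', '41', '67', '74', '68', '69', '71', '68', '70', '93', '103', '77', '-16', '-6', '-6', '-8', '-4', '-5']
129 ['-114', '-37', '5', '0', '-7', '-10', '17', '49', '67', '69', '73', '69', '70', '69', '66', '66', '86', '100', '75', '2', '-7', '-7', '-5', '-2', '-5']
130 ['-111', '-44', '7', '-3', '0', '51', '65', '68', '71', '70', '71', '68', '68', '68', '70', '69', '68', '70', '73', '33', '-8', '-6', '-4', '-4', '-3']
131 ['-119', '-64', '9', '-7', '33', '70', '71', '67', '69', '65', '68', '68', '69', '70', '70', '71', '72', '75', '65', '11', '-6', '-4', '-8', '-6', '-4']
132 ['-120', '-71', '11', '-7', '63', '94', '97', '96', '86', '69', '62', '91', '86', '71', '71', '72', '69', '73', '47', '-6', '-4', '-2', '-6', '-2', '-4']
133 ['-1
[... 2564 characters left out ...]
 208: np.float32(145.8), 210: np.float32(145.5), 212: np.float32(145.1)}
-0.004 left edge {131: np.float32(199.1), 133: np.float32(199.1), 135: np.float32(199.2), 137: np.float32(199.5), 139: np.float32(200.4), 141: np.float32(202.2), 143: np.float32(203.8)} bottom {204: np.float32(144.1), 206: np.float32(144.9), 208: np.float32(145.2), 210: np.float32(145.2), 212: np.float32(144.9)}
-0.008 left edge {131: np.float32(200.0), 133: np.float32(200.1), 135: np.float32(200.2), 137: np.float32(200.5), 139: np.float32(201.8), 141: np.float32(203.2), 143: np.float32(204.9)} bottom {204: np.float32(143.1), 206: np.float32(144.1), 208: np.float32(144.5), 210: np.float32(144.8), 212: np.float32(144.5)}
```

The sub-pixel edges show the stopper sitting about 6 mm toward box −x in the hand. I shift −5.5 mm in tool x and go down to just above the rim.

apply_moves:
  targets:
    - {"translation":[-0.03,0,0],"twist":0,"hand":0}
    - {"translation":[-0.025,0.005,0.05],"twist":0,"hand":0}
    - {"translation":[0,0,0.07],"twist":0,"hand":0}
    - {"translation":[0,0,0],"twist":0,"hand":0}
    - {"translation":[0,0,0],"twist":0,"hand":0}

```text
time: 17.75
tool_pos: [0.4989, -0.2156, 0.1438]
tool_rot: [-0.001, -0.096, 0.995, 0.0]
contact_force: [0.5, -0.6, -0.4]
gripper_width: 0.661
grasp_force: 63.9
```

```bash
python3 - <<'E'
from off import *
go(.4991,-.2161,.130)
f=grab_frame("scene");cv2.imwrite("pics/scene4.png",f[:,:,::-1]);x,y=185,116;S=8
z=cv2.resize(f[y:y+50,x:x+50,::-1],(50*S,50*S),interpolation=cv2.INTER_CUBIC);w=z.copy()
t=state()["tool_pos"];fo=t[2]-.0274
def L(P,col):cv2.polylines(w,[((proj("scene",P)-[x,y]+.5)*S-.5).round().astype(np.int32)],True,col,1)
for h,r in((0,.019),(.004,.022),(.016,.029),(.034,.029)):L(circ(t[0]-.0059,t[1]-.0012,fo+h,r),(0,0,255))
L(circ(.4932,-.2173,.11,.027),(0,255,0));L(circ(.4932,-.2173,.08,.027),(0,255,0))
cv2.imwrite("pics/p6.png",np.hstack([z,w]))
E
```

```text
t 17.75 pos [ 0.4989 -0.2156  0.1438] yYaw 1.763 F [ 0.5 -0.6 -0.4] w 0.661 g 63.9 | tool shift mm [-0.1 -0.6 13.8]
```

View pics/p6.png

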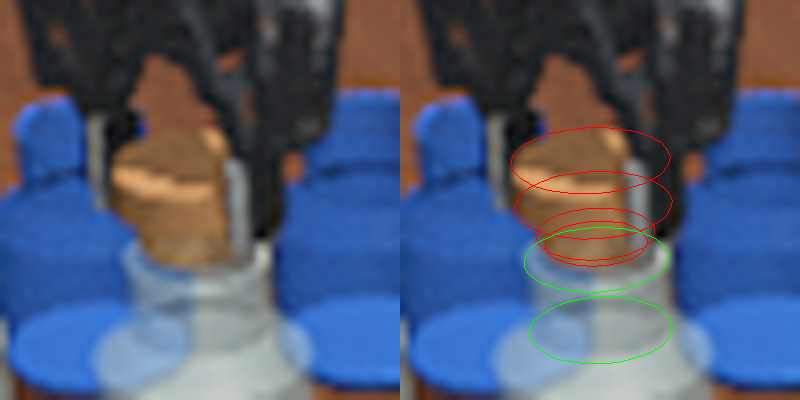

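The stopper model fits the picture, with its foot centred over the mouth at crop x about 196 for both. I descend with small steps.

apply_moves:
  targets:
    - {"translation":[0,0,0.02],"twist":0,"hand":0}
    - {"translation":[0,0,0.02],"twist":0,"hand":0}
    - {"translation":[0,0,0.015],"twist":0,"hand":0}
    - {"translation":[0,0,0.015],"twist":0,"hand":0}
    - {"translation":[0,0,0],"twist":0,"hand":0}

```text
time: 18.3
tool_pos: [0.499, -0.216, 0.1372]
tool_rot: [-0.0, -0.096, 0.995, 0.0]
contact_force: [-0.6, 0.9, -1.4]
gripper_width: 0.659
grasp_force: 63.9
```

apply_moves:
  targets:
    - {"translation":[0,0,0.01],"twist":0,"hand":0}
    - {"translation":[0,0,0.01],"twist":0,"hand":0}
    - {"translation":[0,0,0],"twist":0,"hand":0}

```text
time: 18.6
tool_pos: [0.4995, -0.2162, 0.1368]
tool_rot: [0.0, -0.096, 0.995, -0.0]
contact_force: [-3.0, 0.7, 5.1]
gripper_width: 0.66
grasp_force: 64.4
```

```bash
python3 - <<'E'
from off import *
s=state();print(s["contact_force"],s["ft_torque"]);go(.4991,-.2161,.13)
jarfit()
E
```

```text
[-3.04317116  0.73043625  5.09690528] [0.39018101 0.38679342 0.02736885]
t 18.6 pos [ 0.4995 -0.2162  0.1368] yYaw 1.763 F [-3.   0.7  5.1] w 0.66 g 64.4 | tool shift mm [0.4 0.1 6.8] 
jar 0.76 857 (np.float64(209.78413068844807), np.float64(166.4492415402567)) (array([ 0.48757812, -0.22555826]), np.float64(121.5625))
jar_rim 0.88 851 (np.float64(209.56874265569917), np.float64(166.20916568742655)) (array([ 0.4871015 , -0.22734485]), np.float64(134.125))
```

apply_moves:
  targets:
    - {"translation":[0,0,-0.03],"twist":0,"hand":0}
    - {"translation":[0.03,-0.01,0],"twist":0,"hand":0}
    - {"translation":[0,0,0.02],"twist":0,"hand":0}
    - {"translation":[0,0,0.01],"twist":0,"hand":0}
    - {"translation":[0,0,0.01],"twist":0,"hand":0}
    - {"translation":[0,0,0],"twist":0,"hand":0}

```text
time: 19.3
tool_pos: [0.4961, -0.2176, 0.134]
tool_rot: [-0.0, -0.096, 0.995, 0.0]
contact_force: [-1.1, -0.0, -0.6]
gripper_width: 0.659
grasp_force: 63.9
```

```bash
python3 - <<'E'
from off import *
s=state();print(s["contact_force"],s["ft_torque"]);go(.4991,-.2161,.13)
E
```

```text
[-1.1217019  -0.02361596 -0.60297136] [-0.18113398  0.02542485 -0.04227644]
t 19.3 pos [ 0.4961 -0.2176  0.134 ] yYaw 1.763 F [-1.1 -0.  -0.6] w 0.659 g 63.9 | tool shift mm [-3.2  0.9  4. ]
```

The plug has entered and I keep going down.

apply_moves:
  targets:
    - {"translation":[0,0,0.01],"twist":0,"hand":0}
    - {"translation":[0,0,0.01],"twist":0,"hand":0}
    - {"translation":[0,0,0],"twist":0,"hand":0}

```text
time: 19.6
tool_pos: [0.4965, -0.2177, 0.1329]
tool_rot: [-0.0, -0.096, 0.995, -0.0]
contact_force: [-2.1, -0.1, 3.3]
gripper_width: 0.658
grasp_force: 64.2
```

```bash
python3 - <<'E'
from off import *
s=state();print(s["contact_force"],s["ft_torque"])
E
```

```text
[-2.13902678 -0.10429934  3.25324203] [0.06256153 0.31779559 0.04269023]
```

apply_moves:
  targets:
    - {"translation":[0.015,-0.01,-0.01],"twist":0,"hand":0}
    - {"translation":[0,0,0.01],"twist":0,"hand":0}
    - {"translation":[0,0,0.01],"twist":0,"hand":0}
    - {"translation":[0,0,0.01],"twist":0,"hand":0}
    - {"translation":[0,0,0],"twist":0,"hand":0}

```text
time: 20.1
tool_pos: [0.495, -0.2189, 0.1301]
tool_rot: [-0.0, -0.096, 0.995, -0.0]
contact_force: [0.7, -0.6, -0.8]
gripper_width: 0.658
grasp_force: 63.9
```

```bash
python3 - <<'E'
from off import *
s=state();print(s["contact_force"],s["ft_torque"])
E
```

```text
[ 0.70645637 -0.56976631 -0.76641266] [-0.14396264 -0.04318035 -0.03153986]
```

apply_moves:
  targets:
    - {"translation":[0,0,0.01],"twist":0,"hand":0}
    - {"translation":[0,0,0.01],"twist":0,"hand":0}
    - {"translation":[0,0,0.01],"twist":0,"hand":0}
    - {"translation":[0,0,0.01],"twist":0,"hand":0}
    - {"translation":[0,0,0],"twist":0,"hand":0}

```text
time: 20.6
tool_pos: [0.4952, -0.219, 0.1265]
tool_rot: [0.0, -0.096, 0.995, -0.0]
contact_force: [0.6, -1.1, 0.2]
gripper_width: 0.658
grasp_force: 64.3
```

apply_moves:
  targets:
    - {"translation":[0,0,0.01],"twist":0,"hand":0}
    - {"translation":[0,0,0.01],"twist":0,"hand":0}
    - {"translation":[0,0,0],"twist":0,"hand":0}

```text
time: 20.9
tool_pos: [0.4954, -0.2192, 0.1247]
tool_rot: [0.0, -0.096, 0.995, -0.0]
contact_force: [0.8, -1.8, 0.8]
gripper_width: 0.659
grasp_force: 64.6
```

apply_moves:
  targets:
    - {"translation":[0,0,0.01],"twist":0,"hand":0}
    - {"translation":[0,0,0.01],"twist":0,"hand":0}
    - {"translation":[0,0,0],"twist":0,"hand":0}

```text
time: 21.2
tool_pos: [0.4954, -0.2193, 0.1228]
tool_rot: [0.0, -0.096, 0.995, -0.001]
contact_force: [0.5, -2.5, 1.5]
gripper_width: 0.661
grasp_force: 64.8
```

apply_moves:
  targets:
    - {"translation":[0,0,0.01],"twist":0,"hand":0}
    - {"translation":[0,0,0],"twist":0,"hand":0}

```text
time: 21.4
tool_pos: [0.4955, -0.2193, 0.1219]
tool_rot: [0.0, -0.096, 0.995, -0.001]
contact_force: [1.0, -4.5, 2.4]
gripper_width: 0.661
grasp_force: 65.1
```

apply_moves:
  targets:
    - {"translation":[0,-0.005,0.01],"twist":0,"hand":0}
    - {"translation":[0,-0.003,0.01],"twist":0,"hand":0}
    - {"translation":[0,0,0],"twist":0,"hand":0}

```text
time: 21.7
tool_pos: [0.4956, -0.2196, 0.1213]
tool_rot: [0.0, -0.096, 0.995, 0.0]
contact_force: [-3.0, 0.4, 12.1]
gripper_width: 0.659
grasp_force: 65.8
```

apply_moves:
  targets:
    - {"translation":[0,0,0.01],"twist":0,"hand":0}
    - {"translation":[0,0,0],"twist":0,"hand":0}
    - {"translation":[0,0,0],"twist":0,"hand":0}

```text
time: 22.0
tool_pos: [0.4957, -0.2196, 0.1212]
tool_rot: [0.0, -0.096, 0.995, 0.0]
contact_force: [-5.5, 2.1, 15.6]
gripper_width: 0.666
grasp_force: 66.0
```

Seated: the force rises with no further travel, at exactly the expected height. I relieve the preload, release and lift.

apply_moves:
  targets:
    - {"translation":[0,0,-0.01],"twist":0,"hand":0}
    - {"translation":[0,0,0],"twist":0,"hand":1}
    - {"translation":[0,0,0],"twist":0,"hand":1}
    - {"translation":[0,0,0],"twist":0,"hand":1}
    - {"translation":[0,0,0],"twist":0,"hand":1}
    - {"translation":[0,0,0],"twist":0,"hand":1}
    - {"translation":[0,0,0],"twist":0,"hand":1}

```text
time: 22.7
tool_pos: [0.4951, -0.2195, 0.1192]
tool_rot: [-0.0, -0.096, 0.995, 0.0]
contact_force: [-0.1, -0.4, 0.5]
gripper_width: 1.001
grasp_force: 0.0
```

apply_moves:
  targets:
    - {"translation":[0,0,-0.05],"twist":0,"hand":1}
    - {"translation":[0,0,-0.15],"twist":0,"hand":1}
    - {"translation":[0,0,-0.25],"twist":0,"hand":1}
    - {"translation":[0,0,-0.3],"twist":0,"hand":1}
    - {"translation":[0,0.4,-0.1],"twist":0,"hand":1}
    - {"translation":[0,0.45,0],"twist":0,"hand":1}
    - {"translation":[0,0.45,0],"twist":0,"hand":1}
    - {"translation":[0,0.2,0],"twist":0,"hand":1}

```text
time: 23.5
tool_pos: [0.4662, -0.0699, 0.2061]
tool_rot: [0.001, -0.097, 0.995, -0.0]
contact_force: [0.2, -0.2, 0.1]
gripper_width: 1.003
grasp_force: 0.0
```

```bash
python3 - <<'E'
from off import *
f=grab_frame("scene");cv2.imwrite("pics/scene5.png",f[:,:,::-1]);g=grab_frame("top")
go(.4991,-.2161,.13)
for c in("scene","top"):
  for q in("stopper","jar","wide_jar","spoon"):print(c,q,[(np.round(r["point"],3).tolist(),round(r["score"],2)) for r in recognise(c,q)])
f=f.astype(int);a=cv2.imread("pics/scene0.png")[:,:,::-1].astype(int)
# stopper head model at seat: predicted vs wood-coloured pixels
w=((f[...,0]-f[...,2])>55)&((a[...,0]-a[...,2])<40);w[:115]=0;w[170:]=0;w[:,:190]=0;w[:,230:]=0
v,u=np.argwhere(w).T;print("wood px",w.sum(),u.min(),u.max(),v.min(),v.max())
for dz in(0,.004,.008):
  best=minimize(lambda p:np.abs(sil("scene",*p,[(.110+dz,.029,.128+dz,.029)])-w)[115:170,190:230].sum(),[.4945,-.2185],method="Nelder-Mead",options=dict(initial_simplex=[[.4945,-.2185],[.5,-.2185],[.4945,-.212]]));print(dz,best.x,best.fun)
z=np.hstack([cv2.resize(f[110:190,180:250,::-1].astype(np.uint8),(350,400),interpolation=cv2.INTER_CUBIC),cv2.resize(g[160:240,310:380,::-1],(350,400),interpolation=cv2.INTER_CUBIC)])
cv2.imwrite("pics/p7.png",z)
E
```

```text
t 23.6 pos [ 0.4665 -0.0704  0.206 ] yYaw 1.767 F [ 0.1 -0.2  1.1] w 1.004 g 0.0 | tool shift mm [  -3.4 -149.2   76.1] 
scene stopper [([0.503, -0.212, 0.128], 0.75)]
scene jar [([0.473, -0.33, 0.074], 0.71), ([0.466, 0.386, 0.03], 0.69), ([0.379, -0.248, 0.064], 0.66), ([0.516, -0.194, 0.058], 0.57)]
scene wide_jar [([0.63, -0.231, 0.071], 0.69), ([0.513, -0.196, 0.06], 0.4)]
scene spoon [([0.497, -0.117, 0.012], 0.75)]
top stopper [([0.488, -0.23, 0.129], 0.81)]
top jar [([0.361, -0.259, 0.076], 0.97), ([0.446, -0.331, 0.073], 0.57), ([0.459, -0.23, 0.075], 0.53)]
top wide_jar [([0.464, 0.072, 0.064], 0.66), ([0.625, -0.269, 0.052], 0.63)]
top spoon [([0.424, -0.115, 0.019], 0.64)]
wood px 144 200 217 139 151
0 [ 0.48924976 -0.22121045] 97.25
0.004 [ 0.49265234 -0.21542773] 101.6875
0.008 [ 0.50224365 -0.20990954] 105.5
```

```bash
python3 - <<'E'
from off import *
f=cv2.imread("pics/scene5.png")[:,:,::-1].astype(int)
for c in(200,203,206,209,212,215,218):print(c,[(r,f[r,c].tolist()) if r%5==0 else (f[r,c,0]-f[r,c,2]) for r in range(133,158)])
P=lambda z,r,s:[round(float(v),1) for v in (proj("scene",[[.4935-.735*s*r,-.217-.678*s*r,z]])[0]+.5)]
print("top far",P(.128,.029,1),"top near",P(.128,.029,-1),"head bottom near",P(.110,.029,-1),"if 5mm high",P(.133,.029,1),P(.115,.029,-1))
E
```

```text
200 [np.int64(-99), np.int64(-101), (135, [36, 70, 134]), np.int64(-109), np.int64(-85), np.int64(-111), np.int64(-131), (140, [58, 81, 149]), np.int64(-19), np.int64(80), np.int64(113), np.int64(116), (145, [142, 99, 58]), np.int64(44), np.int64(29), np.int64(26), np.int64(-35), (150, [53, 85, 152]), np.int64(-113), np.int64(-106), np.int64(-116), np.int64(-144), (155, [65, 123, 212]), np.int64(-108), np.int64(-75)]
203 [np.int64(5), np.int64(-15), (135, [90, 79, 115]), np.int64(-17), np.int64(-26), np.int64(-103), np.int64(-27), (140, [134, 95, 63]), np.int64(79), np.int64(70), np.int64(66), np.int64(85), (145, [187, 138, 92]), np.int64(80), np.int64(62), np.int64(61), np.int64(61), (150, [113, 76, 43]), np.int64(36), np.int64(10), np.int64(-15), np.int64(-58), (155, [101, 134, 175]), np.int64(-71), np.int64(-68)]
206 [np.int64(68), np.int64(71), (135, [129, 84, 60]), np.int64(71), np.int64(71), np.int64(77), np.int64(78), (140, [130, 93, 58]), np.int64(70), np.int64(70), np.int64(69), np.int64(72), (145, [135, 97, 65]), np.int64(72), np.int64(64), np.int64(65), np.int64(64), (150,
[... 1136 characters left out ...]
.int64(63), np.int64(62), np.int64(62), np.int64(64), (150, [119, 104, 85]), np.int64(11), np.int64(6), np.int64(1), np.int64(-7), (155, [138, 149, 149]), np.int64(-10), np.int64(-11)]
218 [np.int64(71), np.int64(72), (135, [128, 81, 55]), np.int64(70), np.int64(70), np.int64(73), np.int64(81), (140, [130, 84, 62]), np.int64(-3), np.int64(-11), np.int64(30), np.int64(42), (145, [83, 62, 54]), np.int64(30), np.int64(40), np.int64(34), np.int64(19), (150, [119, 109, 103]), np.int64(7), np.int64(7), np.int64(7), np.int64(3), (155, [141, 147, 142]), np.int64(-6), np.int64(-6)]
top far [210.4, 138.9] top near [207.9, 147.4] head bottom near [208.3, 152.9] if 5mm high [210.3, 137.4] [208.2, 151.4]
```

The head's lower edge shows at row 152.3 (152.9 predicted when seated, 151.4 if 5 mm high), so the stopper is home. I hand the job in.

```bash
python3 -c "
from plant import *
print(job_done())"
```

```text
the job is handed in; nothing more can be done
None
```

I drew the box lid fully open, took the stopper out, pressed it home in the narrow-necked jar's neck at about 16 N, released it, and handed the job in at about 24 s. The lid readings stayed at or under about 11 N. The final images fit a seated stopper to about 2 mm, but hand-in returned no verdict.

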